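Set the casting rings on their bases

ROBOT

A 6-joint arm with a two-finger parallel gripper is mounted at the origin on the work surface. World frame = base frame: x ahead of the robot, y to its left, z up, the work surface at z = 0. Lengths are in m, angles in rad, forces in N, time in s.
With the tool pointing down it reaches from about 0.35 to 0.85 m from the base axis. Payload 8.1 kg.
Tool frame: the origin (TCP) lies midway between the tips of the shut fingers; the grasp point (between the pads) lies 19 mm behind it (bot.tcp_to_grasp is the distance from the TCP to the grasp point, in m); z points along the fingers, y is the line along which they close (so a half turn about z gives the same grasp; the last joint's range is limited). The gripper opens to 85 mm and grips with 20 to 120 N. Pads are 22 mm wide; open, the fingers measure 114 mm over their backs; the gripper's body (76 mm by 85 mm) begins 54 mm behind the grasp point. The pads swing forward as they close: fully open they stand 13 mm farther back than shut.
Start: joints at [-1.409, 0.13, 1.488, -0, 1.523, -0.085], TCP at [0.147, -0.582, 0.231] pointing down, gripper open.
Joint ranges: [-2.96, 2.96], [-0.89, 2.26], [0.02, 2.5], [-1.34, 4.48], [0, 2.73], [-2.66, 2.66]. Speed limits (rad/s): [2.39, 2.39, 2.79, 3.14, 3.14, 3.14].

INTERFACE

Orientations are given as a 3x3 rotation matrix whose columns are the frame's x, y, z axes.
In Python, from cell import read_state, viewer, order, bot gives the robot as it stands.
- The arm moves only by the shell command python3 -m pendant 'ROWS' [FORCE]. ROWS is JSON, a list that holds one entry, the list of rows, each a list of 7 numbers: the shift along the tool's x, y, z in units of 30 mm (1.0 is 30 mm), then the turn, a rotation vector about the tool's x, y, z in units of 5 degrees (1.0 is 5 degrees), then the finger opening in mm, from 0 to 85.4. In form: [[[x, y, z, wx, wy, wz, jaw], ...]]. A call has exactly 8 rows; each row is the pose to reach, as a shift and turn from the pose commanded when the call began, along the tool's axes at that moment; what a row does not reach only later rows make up. A row lasts 1/12 s, in which the tool goes at most 41.7 mm and 7.16 degrees, less where a joint would pass 70% of its speed; a pose out of reach is approached as far as the arm can. A call with a gripper value outside its range is refused whole. The fingers move at their own pace and stop on an object; FORCE is the grip in N (left out, the last holds). Time passes only in rows, so rows that repeat a pose let the fingers close, or fill a call up. It gives the time, the measured TCP pose, the force, the opening and the grip force at its end, in the units of the state.
- read_state(): the state, without advancing time (a new reading comes with each control period).
- viewer.snapshot(name): name is "side" or "top"; returns the picture (400x640x3 uint8, red, green, blue); there is no depth.
- viewer.camera_info(name): a dict with "K" (3x3 intrinsics, pixels), "position" and "rotation" of the camera in the world. Camera axes: x right, y down, z forward; pixel columns grow to the right and rows downward; lengths in m; the calibration is good to about 2 mm. A picture is of the moment at which its call begins. camera_info takes no time and is no camera call.
- order.hand_in(): hands the job in; it is judged then, once.
The state is a dict: "time_s": time; "qpos": joint angles; "qvel": joint speeds; "effort": joint torques, N m; "tool_pos": TCP position; "orientation": TCP orientation; "wrist_force": force on the tool from outside, world axes, zero at the start; "moment": the same for the moment, N m; "gripper_width": finger opening in m; "gripper_force": force on a finger pad.
Only numpy, scipy, OpenCV 4.12 (cv2) and the standard library are available. Lean on these libraries where they do the work, as an engineer would, in place of code of your own. Each camera call takes 0.05 s, during which the arm holds its last target. There are 200 camera calls.

TASK

Four wax patterns are sprued up on their rubber ring bases, ready for investing. Set each bare steel casting ring over the wax on the base of its own size so that it stands fully down on the rubber disc. Lower the rings gently, keep the wax and the bases from being knocked or shoved about, and leave the aluminium wax tin and the pale blue cast where they are.

Things in the scene. Friction and masses are not known exactly. Their poses are not given: they have to be found in the camera images.
- ring_32: the smallest steel casting ring: a plain bare-metal tube open at both ends, standing upright on the bench, 32 mm outer diameter, 27 mm inner diameter, 44 mm high; origin at the centre of its lower end, z up along its axis
- ring_42: the second smallest steel casting ring: a plain bare-metal tube open at both ends, standing upright on the bench, 42 mm outer diameter, 37 mm inner diameter, 48 mm high; origin at the centre of its lower end, z up along its axis
- ring_52: the second largest steel casting ring: a plain bare-metal tube open at both ends, standing upright on the bench, 52 mm outer diameter, 47 mm inner diameter, 52 mm high; origin at the centre of its lower end, z up along its axis
- ring_62: the largest steel casting ring: a plain bare-metal tube open at both ends, standing upright on the bench, 62 mm outer diameter, 57 mm inner diameter, 56 mm high; origin at the centre of its lower end, z up along its axis
- base_32: base of the 32 mm ring: loose blue rubber disc 42 mm wide, 6 mm thick; on it a boss 22 mm wide, 3 mm high, then a steep cone to 8 mm wide at 21 mm above the bench, then one wax crown (blue-green) within 5 mm of the axis, up to 37 mm above the bench. The ring stands on the disc round the boss (2.5 mm play); the cone guides a held ring up to 6 mm off. Origin: centre of underside, z up
- base_42: base of the 42 mm ring: loose green rubber disc 52 mm wide, 6 mm thick; on it a boss 32 mm wide, 3 mm high, then a steep cone to 18 mm wide at 21 mm above the bench, then one wax crown (blue-green) within 5 mm of the axis, up to 37 mm above the bench. The ring stands on the disc round the boss (2.5 mm play); the cone guides a held ring up to 6 mm off. Origin: centre of underside, z up
- base_52: base of the 52 mm ring: loose orange rubber disc 62 mm wide, 6 mm thick; on it a boss 42 mm wide, 3 mm high, then a steep cone to 28 mm wide at 21 mm above the bench, then two wax crowns (blue-green) within 14 mm of the axis, up to 37 mm above the bench. The ring stands on the disc round the boss (2.5 mm play); the cone guides a held ring up to 6 mm off. Origin: centre of underside, z up
- base_62: base of the 62 mm ring: loose yellow rubber disc 72 mm wide, 6 mm thick; on it a boss 52 mm wide, 3 mm high, then a steep cone to 38 mm wide at 21 mm above the bench, then three wax crowns (blue-green) within 15 mm of the axis, up to 37 mm above the bench. The ring stands on the disc round the boss (2.5 mm play); the cone guides a held ring up to 6 mm off. Origin: centre of underside, z up
- wax_tin: a bystander: low round closed aluminium tin with a pink spot on its lid, 47 mm across, 20 mm high; loose, to be left where it is; origin at the centre of its underside
- blue_cast: a bystander: a horseshoe-shaped dental cast of pale blue stone with its teeth up, about 60 by 56 mm, 24 mm high; loose, to be left where it is; origin near the middle of its underside
Not all that is in view belongs to the job. Leave any brown look-alike of the ring_52 alone. What is shaped like the ring_32 but orange is not meant.

How it is judged:
At the end, for the whole second after the job is handed in: Each ring stands on the base of its own size: axes within 6 mm, lower end resting on the rubber disc (3 to 9 mm above the bench), ring square to the base within 0.08 rad, every base flat on the bench, everything at rest and released (horizontal distance between ring_32 and base_32 below 0.006 m and z of ring_32 in the frame of base_32 between 0.003 and 0.009 m and angle between the z axis of ring_32 and the z axis of base_32, either way round below 0.08 rad and angle between each of base_32, base_42, base_52, base_62's own z axis and vertical below 0.06 rad and linear speed of each of ring_32, base_32, ring_42, base_42, ring_52, base_52, ring_62, base_62 below 0.02 m/s and horizontal distance between ring_42 and base_42 below 0.006 m and z of ring_42 in the frame of base_42 between 0.003 and 0.009 m and angle between the z axis of ring_42 and the z axis of base_42, either way round below 0.08 rad and horizontal distance between ring_52 and base_52 below 0.006 m and z of ring_52 in the frame of base_52 between 0.003 and 0.009 m and angle between the z axis of ring_52 and the z axis of base_52, either way round below 0.08 rad and horizontal distance between ring_62 and base_62 below 0.006 m and z of ring_62 in the frame of base_62 between 0.003 and 0.009 m and angle between the z axis of ring_62 and the z axis of base_62, either way round below 0.08 rad); the robot touches nothing.
It fails at once if a base is shoved more than 30 mm from its place or tipped by more than 0.3 rad (distance of any of base_32, base_42, base_52, base_62 from where it was at the start of the episode above 0.03 m or angle between any of base_32, base_42, base_52, base_62's own z axis and vertical above 0.3 rad).
It fails at once if a base or its wax is struck or pressed with more than 90 N by a ring, or more than 10 N by the gripper (contact force between any of ring_32, ring_42, ring_52, ring_62 and base_32 above 90 N or contact force between any of ring_32, ring_42, ring_52, ring_62 and base_42 above 90 N or contact force between any of ring_32, ring_42, ring_52, ring_62 and base_52 above 90 N or contact force between any of ring_32, ring_42, ring_52, ring_62 and base_62 above 90 N or contact force between the fingers and base_32 above 10 N or contact force between the fingers and base_42 above 10 N or contact force between the fingers and base_52 above 10 N or contact force between the fingers and base_62 above 10 N).
It fails at once if a ring is dropped or slammed down over a base (it comes down the last 50 mm faster than 0.45 m/s) ((horizontal distance between ring_32 and base_32 below 0.02 m and z of ring_32 in the frame of base_32 below 0.05 m and linear speed of ring_32 above 0.45 m/s) or (horizontal distance between ring_42 and base_42 below 0.02 m and z of ring_42 in the frame of base_42 below 0.05 m and linear speed of ring_42 above 0.45 m/s) or (horizontal distance between ring_52 and base_52 below 0.02 m and z of ring_52 in the frame of base_52 below 0.05 m and linear speed of ring_52 above 0.45 m/s) or (horizontal distance between ring_62 and base_62 below 0.02 m and z of ring_62 in the frame of base_62 below 0.05 m and linear speed of ring_62 above 0.45 m/s)).
It fails at once if the wax tin or the blue cast is moved by more than 20 mm (distance of any of wax_tin, blue_cast from where it was at the start of the episode above 0.02 m).
It also fails if it takes over 112 s, if anything falls off the work surface, if the arm or the gripper's body presses on something with over 40 N, if the wrist force passes 120 N, or if a joint passes its speed limit or range.

## Working session

There is one attempt and no reset: what is moved stays moved. The work goes in short steps, Python scripts to look and compute and a shell command to move; the robot and the scene stay as the last step left them, time stands still between calls to the robot, and variables do not carry over. Pictures are saved under pics/ and viewed, at most 14 in all, crops included, and the job is handed in when it is done.

```bash
mkdir -p pics; ls; python3 - <<'E'
from cell import read_state, viewer, order, bot
import cv2
for n in("top","side"):
    im=viewer.snapshot(n); cv2.imwrite(f"pics/{n}0.png",im[:,:,::-1]); c=viewer.camera_info(n); print(n,c)
s=read_state(); print(s['time_s'],s['tool_pos'],s['orientation'],s['gripper_width'],bot.tcp_to_grasp)
E
```

```text
pics
top {'K': array([[422.21536359,   0.        , 326.11092449],
       [  0.        , 422.21536359, 197.4468515 ],
       [  0.        ,   0.        ,   1.        ]]), 'position': array([ 0.44983516, -0.02218077,  1.00409395]), 'rotation': array([[ 0.00318717, -0.99666378,  0.08155456],
       [-0.99990363, -0.00207432,  0.01372658],
       [-0.01351162, -0.08159045, -0.99657435]])}
side {'K': array([[421.94919475,   0.        , 322.31463468],
       [  0.        , 421.94919475, 201.80380414],
       [  0.        ,   0.        ,   1.        ]]), 'position': array([0.41473922, 0.63585306, 0.54487731]), 'rotation': array([[-0.97165755, -0.1616522 ,  0.1724824 ],
       [-0.23543776,  0.59623738, -0.76750899],
       [ 0.02122906, -0.78636477, -0.61739758]])}
0.1 [ 0.14651008 -0.58131522  0.23034549] [[ 9.69707314e-01  2.44269618e-01 -2.81197758e-04]
 [ 2.44269742e-01 -9.69705877e-01  1.67458537e-03]
 [ 1.36371211e-04 -1.69254579e-03 -9.99998558e-01]] 0.08509291110219559 0.0187
```

View pics/top0.png

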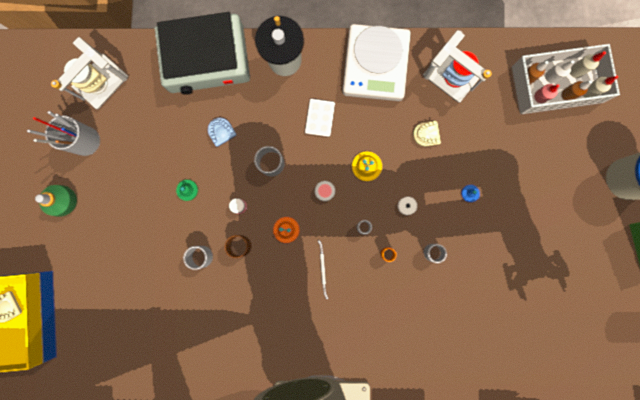

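View pics/side0.png

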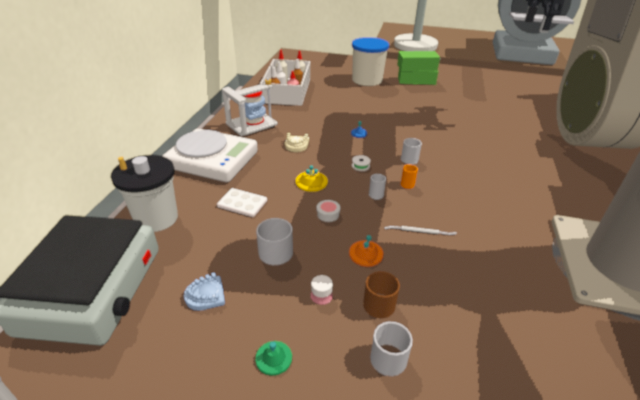

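Top view (right = −y, up = +x):
- **Steel rings:** (268,160) is the biggest (62). The others are (196,258) for 52, (437,253) for 42 and (365,227) for 32.
- **Look-alikes:** brown ring at (238,245), orange ring at (389,255), pot at (237,205), roll at (407,205).
- **Bases:** blue (471,193), green (187,190), orange (287,230), yellow (367,166).
- **Bystanders:** tin (325,190), blue cast (220,131).

Next I measure all of them and check the picks in one crop.

```bash
cat > h.py <<'E'
import numpy as np, cv2
from cell import read_state, viewer, order, bot
def cast(cam,uv,z):
    c=viewer.camera_info(cam); K,p,R=c['K'],np.array(c['position']),np.array(c['rotation'])
    uv=np.atleast_2d(np.array(uv,float)); d=(R@np.linalg.inv(K)@np.c_[uv,np.ones(len(uv))].T).T
    return (p+d*((z-p[2])/d[:,2])[:,None])[:,:2]
def proj(cam,P):
    c=viewer.camera_info(cam); q=c['K']@(np.array(c['rotation']).T@(np.array(P)-c['position'])); return q[:2]/q[2]
def mask(im,kind):
    h=cv2.cvtColor(im,cv2.COLOR_RGB2HSV); 
    H,S,V=[h[...,i].astype(int) for i in range(3)]
    if kind=='grey': return ((S<70)&(V>45))
    lo,hi,s={'blue':(95,125,150),'green':(60,85,120),'orange':(5,14,205),'yellow':(22,32,150),'pink':(0,0,0)}[kind]
    return (H>=lo)&(H<=hi)&(S>s)&(V>50)
def blob(im,kind,uv,w):
    m=mask(im,kind).astype(np.uint8); u,v=map(int,uv); r=np.zeros_like(m); r[max(v-w,0):v+w,max(u-w,0):u+w]=1
    # smooth upsampled boundary
    n,l,st,ce=cv2.connectedComponentsWithStats(m*r)
    if n<2: return None
    i=1+np.argmax(st[1:,4]); mm=(l==i).astype(np.uint8)
    cs,_=cv2.findContours(mm,cv2.RETR_EXTERNAL,cv2.CHAIN_APPROX_NONE)
    return max(cs,key=cv2.contourArea)[:,0,:]
def ring(cam,c,h,D):
    P=cast(cam,c,h); p=np.array(viewer.camera_info(cam)['position'])[:2]
    e=P.mean(0)-p; e/=np.linalg.norm(e); n=np.array([-e[1],e[0]])
    a,b=P@e,P@n
    return e*(a.max()+.001-D/2)+n*(b.max()+b.min())/2, np.ptp(b)
def disc(cam,c,z=.006):
    (x,y),r=cv2.minEnclosingCircle(cast(cam,c,z).astype(np.float32)); return np.array([x,y]),2*r
E
python3 - <<'E'
from h import *
im={n:viewer.snapshot(n) for n in('top','side')}
R={32:((365,227),.044,(377,186)),42:((437,253),.048,(411,151)),52:((196,258),.052,(391,348)),62:((268,160),.056,(275,241))}
B={32:('blue',(471,193),(360,132)),42:('green',(187,190),(274,357)),52:('orange',(287,230),(367,252)),62:('yellow',(367,166),(311,180))}
for k,(t,h,s) in R.items():
    for n,uv,w in(('top',t,20),('side',s,28)):
        c=blob(im[n],'grey',uv,w if k>40 or n=='side' else 12); x,d=ring(n,c,h,k/1e3); print('ring',k,n,x.round(4),round(d,4))
for k,(col,t,s) in B.items():
    for n,uv in(('top',t),('side',s)):
        c=blob(im[n],col,uv,22); x,d=disc(n,c); print('base',k,n,x.round(4),round(d,4))
for nm,uv,z in(('tin',(325,190),.02),('cast',(220,131),.02),('brown',(238,245),.05),('or32',(389,255),.044),('roll',(407,205),.02),('pot',(237,205),.03),('yellowcast',(427,133),.02),('toolA',(320,242),0),('toolB',(326,298),0)): print(nm,cast('top',uv,z).round(3))
a=im['top'][120:300,160:500]; cv2.imwrite('pics/c1.png',cv2.resize(a,None,fx=2.3,fy=2.3,interpolation=cv2.INTER_CUBIC)[:,:,::-1])
E
```

```text
ring 32 top [ 0.4617 -0.0968] 0.0326
ring 32 side [ 0.4621 -0.0996] 0.0336
ring 42 top [ 0.4027 -0.2589] 0.042
ring 42 side [ 0.4033 -0.2599] 0.0427
ring 52 top [0.3916 0.2875] 0.0535
ring 52 side [0.3911 0.2837] 0.0532
ring 62 top [0.6153 0.1249] 0.0635
ring 62 side [0.6139 0.1235] 0.0624
base 32 top [ 0.542  -0.3486] 0.0409
base 32 side [ 0.5424 -0.3506] 0.0517
base 42 top [0.5494 0.3246] 0.0501
base 42 side [0.5484 0.3275] 0.0514
base 52 top [0.4551 0.0861] 0.061
base 52 side [0.4551 0.09  ] 0.0636
base 62 top [ 0.6077 -0.1046] 0.0721
base 62 side [ 0.6059 -0.1032] 0.0812
tin [[ 0.548 -0.006]]
cast [[0.688 0.244]]
brown [[0.42  0.189]]
or32 [[ 0.399 -0.151]]
roll [[ 0.513 -0.197]]
pot [[0.512 0.198]]
yellowcast [[ 0.684 -0.246]]
toolA [[0.426 0.006]]
toolB [[ 0.296 -0.009]]
```

View pics/c1.png

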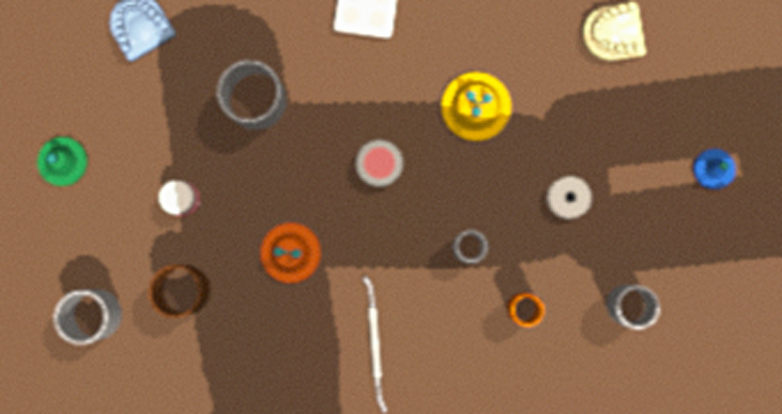

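The crop confirms the picks: four grey steel rings, with the brown ring at (180,290) and the orange one at (527,310) excluded. The two cameras agree to within about 4 mm. I start with ring_42, first squaring the tool with the world axes.

```bash
cat > to.py <<'E'
import sys; from h import *
from scipy.spatial.transform import Rotation as Ro
s=read_state(); R=np.array(s['orientation']); p=np.array(s['tool_pos'])
t=np.array([float(a) for a in sys.argv[1:4]])
G=np.diag([1.,-1,-1]); w=Ro.from_matrix(R.T@G).as_rotvec()
print('t',round(s['time_s'],2),'tcp',p.round(4),'F',np.round(s['wrist_force'],1),'w',round(s['gripper_width'],4),'gf',round(s['gripper_force'],1))
print('shift',(R.T@(t-p)/.03).round(3),'turn',np.degrees(w/5).round(3),'q',np.round(s['qpos'],2))
E
python3 -m pendant '[[[0.7,-0.5,0.2,0,0,0.4,85],[1.4,-1.0,0.4,0,0,0.8,85],[2.1,-1.6,0.8,0,0,1.2,85],[2.8,-2.1,1.2,0,0,1.6,85],[3.5,-2.7,1.6,0,0,2.0,85],[4.2,-3.2,2.0,0,0,2.4,85],[4.9,-3.7,2.4,0,0,2.83,85],[5.6,-4.3,2.7,0,0,2.83,85]]]' 30
python3 to.py 0.403 -0.2594 0.13
```

```text
time_s: 0.87
tool_pos: [0.2784, -0.4144, 0.1491]
orientation: [[1.0, -0.003, -0.0], [-0.003, -1.0, 0.001], [-0.0, -0.001, -1.0]]
wrist_force: [0.7, -0.3, 0.0]
gripper_width: 0.0852
gripper_force: 0.0
t 0.87 tcp [ 0.2784 -0.4144  0.1491] F [ 0.7 -0.3  0. ] w 0.0852 gf 0.0
shift [ 4.138 -5.178  0.639] turn [-0.008  0.004 -0.032] q [-1.08 -0.09  1.86  0.    1.37  0.49]
```

```bash

python3 -m pendant '[[[0.6,-0.75,0.1,0,0,-0.03,70],[1.2,-1.5,0.2,0,0,-0.03,70],[1.8,-2.25,0.3,0,0,-0.03,70],[2.4,-3.0,0.4,0,0,-0.03,70],[3.0,-3.75,0.5,0,0,-0.03,70],[3.6,-4.5,0.6,0,0,-0.03,70],[4.14,-5.18,0.64,0,0,-0.03,70],[4.14,-5.18,0.64,0,0,-0.03,70]]]' >/dev/null
python3 to.py 0.403 -0.2594 0.015
```

```text
t 1.53 tcp [ 0.4041 -0.2568  0.1306] F [-0.1  0.1 -1. ] w 0.0699 gf 0.0
shift [-0.038  0.093  3.853] turn [-0.022 -0.005  0.063] q [-0.67 -0.13  1.93  0.    1.34  0.89]
```

```bash

python3 -m pendant '[[[0,0.05,0.5,0,0,0,70],[-0.02,0.05,1.2,0,0,0,70],[-0.02,0.05,1.9,0,0,0,70],[-0.02,0.05,2.6,0,0,0,70],[-0.02,0.05,3.2,0,0,0,70],[-0.02,0.05,3.6,0,0,0,70],[-0.02,0.05,3.83,0,0,0,70],[-0.02,0.05,3.83,0,0,0,70]]]' >/dev/null
python3 to.py 0.403 -0.2594 0.015
python3 -m pendant '[[[0,0,0,0,0,0,55],[0,0,0,0,0,0,48],[0,0,0,0,0,0,42],[0,0,0,0,0,0,36],[0,0,0,0,0,0,36],[0,0,0,0,0,0,36],[0,0,0,0,0,0,36],[0,0,0,0,0,0,36]]]' 40 >/dev/null
python3 to.py 0.403 -0.2594 0.015
python3 - <<'E'
from h import *
for n in('top','side'):
    cv2.imwrite(f'pics/{n}g.png',viewer.snapshot(n)[:,:,::-1])
im=cv2.imread('pics/sideg.png')[90:230,330:500]; cv2.imwrite('pics/g42.png',cv2.resize(im,None,fx=3,fy=3))
E
```

```text
t 2.2 tcp [ 0.4003 -0.2612  0.0145] F [-0.4 -0.4  0.5] w 0.0698 gf 0.0
shift [ 0.092 -0.059 -0.017] turn [-0.022  0.029  0.025] q [-0.69  0.03  2.01 -0.    1.1   0.88]
t 2.87 tcp [ 0.4025 -0.2626  0.0177] F [-1.3  1.6  6.8] w 0.0415 gf 40.2
shift [ 0.017 -0.105  0.089] turn [ 0.017 -0.02   0.029] q [-0.68  0.03  2.01 -0.    1.1   0.88]
```

View pics/g42.png

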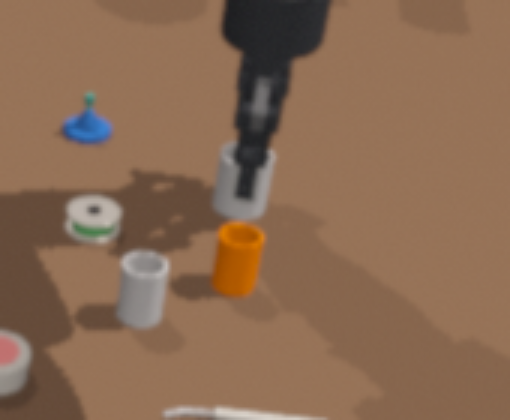

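The side crop shows the gripper closed round the steel ring_42 (about (245,180)), with the orange look-alike untouched at (240,260). Now I lift and carry it to the green base.

```bash

python3 -m pendant '[[[0,0,-0.3,0,0,0,36],[0,0,-0.9,0,0,0,36],[0,0,-1.6,0,0,0,36],[0,0,-2.3,0,0,0,36],[0,0,-2.8,0,0,0,36],[0.1,-0.5,-2.8,0,0,0,36],[0.35,-1.4,-2.8,0,0,0,36],[0.6,-2.5,-2.8,0,0,0,36]]]' 40 >/dev/null
python3 -m pendant '[[[0.28,-1.1,0,0,0,0,36],[0.55,-2.2,0,0,0,0,36],[0.83,-3.3,0,0,0,0,36],[1.1,-4.4,0,0,0,0,36],[1.38,-5.5,0,0,0,0,36],[1.65,-6.6,0,0,0,0,36],[1.93,-7.7,0,0,0,0,36],[2.2,-8.8,0,0,0,0,36]]]' >/dev/null
python3 -m pendant '[[[0.28,-1.1,0,0,0,0,36],[0.55,-2.2,0,0,0,0,36],[0.83,-3.3,0,0,0,0,36],[1.1,-4.4,0,0,0,0,36],[1.38,-5.5,0,0,0,0,36],[1.65,-6.6,0,0,0,0,36],[1.93,-7.5,0,0,0,0,36],[2.05,-8.1,0,0,0,0,36]]]' >/dev/null
python3 -m pendant '[[[0,0,0,0,0,0,36],[0,0,0,0,0,0,36],[0,0,0,0,0,0,36],[0,0,0,0,0,0,36],[0,0,0,0,0,0,36],[0,0,0,0,0,0,36],[0,0,0,0,0,0,36],[0,0,0,0,0,0,36]]]' >/dev/null
python3 to.py 0.549 0.3255 0.1
python3 - <<'E'
from h import *
a=viewer.snapshot('top'); b=viewer.snapshot('side')
cv2.imwrite('pics/p1.png',np.hstack([cv2.resize(a[120:300,120:300],(400,400)),cv2.resize(b[200:400,180:380],(400,400))])[:,:,::-1])
E
python3 to.py 0.549 0.3255 0.1
```

```text
t 5.63 tcp [0.5458 0.3201 0.1003] F [ 0.1 -0.1  0. ] w 0.0413 gf 40.8
shift [ 0.108 -0.178  0.012] turn [-0.001 -0.001  0.021] q [0.45 0.31 1.53 0.   1.31 2.02]
t 5.73 tcp [0.5457 0.3203 0.1002] F [-0.  -0.6 -1.6] w 0.0412 gf 40.8
shift [ 0.11  -0.171  0.008] turn [-0.    -0.     0.025] q [0.45 0.31 1.53 0.   1.31 2.02]
```

View pics/p1.png

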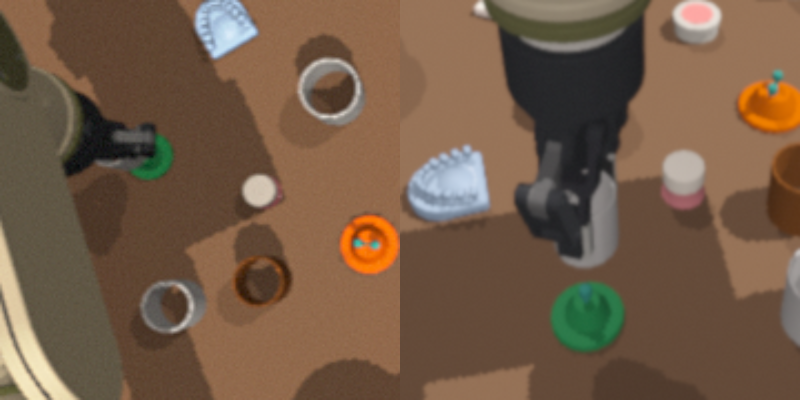

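The left view shows the ring just left of the green disc (150,157). The right view shows it above and behind the disc, with the base untouched. I correct by about 5 mm in y and lower slowly.

```bash

python3 -m pendant '[[[0.02,-0.1,0,0,0,0,36],[0.02,-0.17,0.2,0,0,0,36],[0.02,-0.17,0.5,0,0,0,36],[0.02,-0.17,0.8,0,0,0,36],[0.02,-0.17,1.1,0,0,0,36],[0.02,-0.17,1.4,0,0,0,36],[0.02,-0.17,1.6,0,0,0,36],[0.02,-0.17,1.7,0,0,0,36]]]' >/dev/null
python3 to.py 0.5465 0.3255 0.023
python3 -m pendant '[[[0,0,0.13,0,0,0,36],[0,0,0.26,0,0,0,36],[0,0,0.39,0,0,0,36],[0,0,0.52,0,0,0,36],[0,0,0.64,0,0,0,36],[0,0,0.74,0,0,0,36],[0,0,0.82,0,0,0,36],[0,0,0.86,0,0,0,36]]]' |grep force
python3 to.py 0.5465 0.3255 0.023
python3 -m pendant '[[[0,0,0,0,0,0,36],[0,0,0,0,0,0,44],[0,0,0,0,0,0,50],[0,0,0,0,0,0,56],[0,0,0,0,0,0,60],[0,0,0,0,0,0,65],[0,0,0,0,0,0,70],[0,0,0,0,0,0,70]]]' | grep force
python3 to.py 0.391 0.286 0.11
```

```text
t 6.4 tcp [0.5453 0.3251 0.0471] F [-0.8 -0.7 -1.3] w 0.0412 gf 40.8
shift [ 0.042 -0.013  0.804] turn [0.013 0.027 0.028] q [0.46 0.38 1.55 0.   1.22 2.03]
wrist_force: [-5.8, -2.3, 10.7]
gripper_force: 41.7
t 7.07 tcp [0.5463 0.3257 0.0237] F [-5.8 -2.3 10.7] w 0.0412 gf 41.7
shift [0.005 0.006 0.024] turn [0.001 0.    0.029] q [ 0.46  0.41  1.56 -0.    1.18  2.03]
wrist_force: [-1.3, 0.1, -1.3]
gripper_force: 0.0
t 7.73 tcp [0.5463 0.3256 0.0234] F [-1.3  0.1 -1.3] w 0.07 gf 0.0
shift [-5.18   1.309 -2.887] turn [-0.    -0.     0.028] q [0.46 0.41 1.56 0.   1.18 2.03]
```

```bash

python3 -m pendant '[[[0,0,-0.3,0,0,0,72],[0,0,-0.9,0,0,0,72],[0,0,-1.6,0,0,0,72],[-0.1,0,-2.4,0,0,0,72],[-0.7,0.2,-2.9,0,0,0,72],[-1.6,0.4,-2.9,0,0,0,72],[-2.6,0.7,-2.9,0,0,0,72],[-3.6,0.95,-2.9,0,0,0,72]]]' >/dev/null
python3 -m pendant '[[[-0.8,0.2,0,0,0,0.03,72],[-1.3,0.3,0,0,0,0.03,72],[-1.5,0.36,0,0,0,0.03,72],[-1.58,0.36,0,0,0,0.03,72],[-1.58,0.36,0,0,0,0.03,72],[-1.58,0.36,0,0,0,0.03,72],[-1.58,0.36,0,0,0,0.03,72],[-1.58,0.36,0,0,0,0.03,72]]]' >/dev/null
python3 to.py 0.391 0.286 0.017
```

```text
t 9.07 tcp [0.3917 0.2861 0.1104] F [-0.7  0.3 -0.2] w 0.0718 gf 0.0
shift [-2.300e-02  2.000e-03  3.114e+00] turn [ 0.    -0.001 -0.006] q [ 0.53 -0.09  1.94 -0.    1.29  2.1 ]
```

```bash

python3 -m pendant '[[[0,0,0.5,0,0,0,72],[-0.02,0,1.2,0,0,0,72],[-0.02,0,1.9,0,0,0,72],[-0.02,0,2.5,0,0,0,72],[-0.02,0,2.9,0,0,0,72],[-0.02,0,3.1,0,0,0,72],[-0.02,0,3.1,0,0,0,72],[-0.02,0,3.1,0,0,0,72]]]' |grep -i force
python3 to.py 0.391 0.286 0.017
python3 -m pendant '[[[0,0,0,0,0,0,62],[0,0,0,0,0,0,56],[0,0,0,0,0,0,50],[0,0,0,0,0,0,46],[0,0,0,0,0,0,46],[0,0,0,0,0,0,46],[0,0,0,0,0,0,46],[0,0,0,0,0,0,46]]]' 40 >/dev/null
python3 to.py 0.391 0.286 0.017
python3 -m pendant '[[[0,0,-0.3,0,0,0,46],[0,0,-0.9,0,0,0,46],[0,0,-1.6,0,0,0,46],[0,0,-2.3,0,0,0,46],[0,0,-2.8,0,0,0,46],[0.1,0.3,-2.8,0,0,0,46],[0.35,1.1,-2.8,0,0,0,46],[0.65,2.0,-2.8,0,0,0,46]]]' >/dev/null
python3 -m pendant '[[[0.3,1,0,0,0,0,46],[0.6,2,0,0,0,0,46],[0.9,3,0,0,0,0,46],[1.2,4.0,0,0,0,0,46],[1.4,4.4,0,0,0,0,46],[1.48,4.62,0,0,0,0,46],[1.48,4.62,0,0,0,0,46],[1.48,4.62,0,0,0,0,46]]]' >/dev/null
python3 -m pendant '[[[0,0,0,0,0,0,46],[0,0,0,0,0,0,46],[0,0,0,0,0,0,46],[0,0,0,0,0,0,46],[0,0,0,0,0,0,46],[0,0,0,0,0,0,46],[0,0,0,0,0,0,46],[0,0,0,0,0,0,46]]]' >/dev/null
python3 to.py 0.455 0.0875 0.025
python3 - <<'E'
from h import *
a=viewer.snapshot('top'); b=viewer.snapshot('side')
cv2.imwrite('pics/p2.png',np.hstack([cv2.resize(a[120:300,160:340],(400,400)),cv2.resize(b[200:400,220:420],(400,400))])[:,:,::-1])
E
```

```text
wrist_force: [-0.1, 1.0, -0.1]
gripper_force: 0.0
t 9.73 tcp [0.3907 0.286  0.0175] F [-0.1  1.  -0.1] w 0.0725 gf 0.0
shift [ 0.012 -0.     0.018] turn [ 0.002  0.003 -0.004] q [0.53 0.04 2.   0.   1.1  2.1 ]
t 10.4 tcp [0.3914 0.2866 0.0188] F [-1.  -0.7  5.6] w 0.0512 gf 41.5
shift [-0.014  0.019  0.061] turn [-0.013 -0.024 -0.001] q [ 0.53  0.04  2.   -0.    1.1   2.1 ]
t 12.4 tcp [0.4542 0.0874 0.1014] F [-0.1  0.4 -1.6] w 0.0507 gf 42.1
shift [ 0.025 -0.003  2.547] turn [ 0.    -0.    -0.001] q [ 0.08 -0.14  2.   -0.    1.28  1.65]
```

View pics/p2.png

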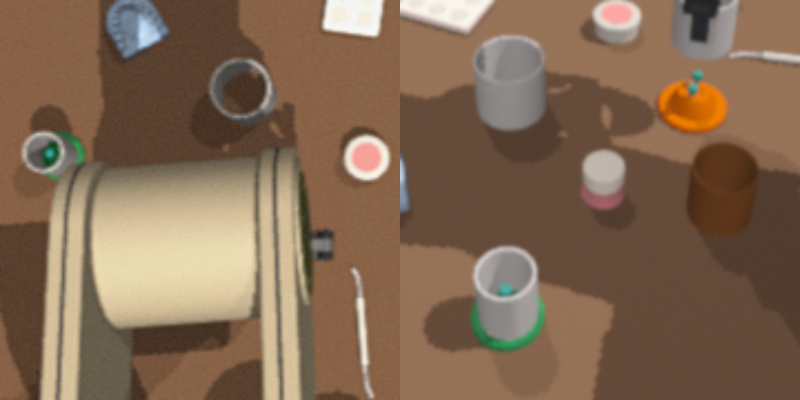

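Ring_42 is seated on the green disc (side crop (507,300)). Ring_52 is held above the orange base, so I lower it.

```bash

python3 -m pendant '[[[0.02,0,0.1,0,0,0,46],[0.02,0,0.3,0,0,0,46],[0.02,0,0.5,0,0,0,46],[0.02,0,0.8,0,0,0,46],[0.02,0,1.1,0,0,0,46],[0.02,0,1.4,0,0,0,46],[0.02,0,1.6,0,0,0,46],[0.02,0,1.7,0,0,0,46]]]' |grep -i force
python3 -m pendant '[[[0,0,0.13,0,0,0,46],[0,0,0.26,0,0,0,46],[0,0,0.39,0,0,0,46],[0,0,0.52,0,0,0,46],[0,0,0.64,0,0,0,46],[0,0,0.74,0,0,0,46],[0,0,0.82,0,0,0,46],[0,0,0.85,0,0,0,46]]]' |grep force
python3 to.py 0.455 0.0875 0.025
python3 -m pendant '[[[0,0,0,0,0,0,46],[0,0,0,0,0,0,54],[0,0,0,0,0,0,60],[0,0,0,0,0,0,66],[0,0,0,0,0,0,72],[0,0,0,0,0,0,76],[0,0,0,0,0,0,80],[0,0,0,0,0,0,85]]]' | grep force
python3 -m pendant '[[[0,0,-0.3,0,0,0,85],[0,0,-0.9,0,0,0,85],[0,0,-1.6,0,0,0,85],[0,0,-2.4,0,0,0,85],[0.4,-0.1,-2.9,0,0,0,85],[1.3,-0.3,-2.9,0,0,0,85],[2.3,-0.5,-2.9,0,0,0,85],[3.3,-0.8,-2.9,0,0,0,85]]]' >/dev/null
python3 -m pendant '[[[0.8,-0.2,0,0,0,0,85],[1.4,-0.3,0,0,0,0,85],[1.8,-0.4,0,0,0,0,85],[2.0,-0.43,0,0,0,0,85],[2.0,-0.43,0,0,0,0,85],[2.0,-0.43,0,0,0,0,85],[2.0,-0.43,0,0,0,0,85],[2.0,-0.43,0,0,0,0,85]]]' >/dev/null
python3 to.py 0.6146 0.1242 0.018
```

```text
wrist_force: [0.1, -0.2, -0.8]
gripper_force: 42.1
wrist_force: [-5.4, -0.6, 10.4]
gripper_force: 43.1
t 13.83 tcp [0.4548 0.0874 0.0249] F [-5.4 -0.6 10.4] w 0.0512 gf 43.1
shift [ 0.007 -0.005 -0.004] turn [ 0.     0.004 -0.001] q [ 0.08 -0.03  2.05  0.    1.12  1.65]
wrist_force: [-0.6, -0.8, -0.2]
gripper_force: 0.0
t 15.83 tcp [0.6131 0.1241 0.112 ] F [ 0.7 -0.1  0.7] w 0.0851 gf 0.0
shift [ 0.051 -0.004  3.134] turn [ 0.001  0.004 -0.002] q [ 0.12  0.28  1.54 -0.    1.32  1.69]
```

```bash

python3 -m pendant '[[[0.05,0,0.5,0,0,0,85],[0.05,0,1.2,0,0,0,85],[0.05,0,1.9,0,0,0,85],[0.05,0,2.5,0,0,0,85],[0.05,0,2.9,0,0,0,85],[0.05,0,3.1,0,0,0,85],[0.05,0,3.13,0,0,0,85],[0.05,0,3.13,0,0,0,85]]]' |grep -i force
python3 to.py 0.6146 0.1242 0.018
python3 -m pendant '[[[0,0,0,0,0,0,72],[0,0,0,0,0,0,66],[0,0,0,0,0,0,60],[0,0,0,0,0,0,56],[0,0,0,0,0,0,56],[0,0,0,0,0,0,56],[0,0,0,0,0,0,56],[0,0,0,0,0,0,56]]]' 40 >/dev/null
python3 to.py 0.6146 0.1242 0.018
python3 -m pendant '[[[0,0,-0.3,0,0,0,56],[0,0,-0.9,0,0,0,56],[0,0,-1.6,0,0,0,56],[0,0,-2.3,0,0,0,56],[0,0,-2.8,0,0,0,56],[0,0.3,-2.8,0,0,0,56],[-0.05,1.1,-2.8,0,0,0,56],[-0.1,2.0,-2.8,0,0,0,56]]]' >/dev/null
python3 -m pendant '[[[-0.03,1,0,0,0,0,56],[-0.06,2,0,0,0,0,56],[-0.1,3,0,0,0,0,56],[-0.12,4.0,0,0,0,0,56],[-0.15,5,0,0,0,0,56],[-0.15,5.4,0,0,0,0,56],[-0.15,5.6,0,0,0,0,56],[-0.15,5.6,0,0,0,0,56]]]' >/dev/null
python3 -m pendant '[[[0,0,0,0,0,0,56],[0,0,0,0,0,0,56],[0,0,0,0,0,0,56],[0,0,0,0,0,0,56],[0,0,0,0,0,0,56],[0,0,0,0,0,0,56],[0,0,0,0,0,0,56],[0,0,0,0,0,0,56]]]' >/dev/null
python3 to.py 0.607 -0.104 0.025
python3 - <<'E'
from h import *
a=viewer.snapshot('top'); b=viewer.snapshot('side')
cv2.imwrite('pics/p3.png',np.hstack([cv2.resize(a[120:300,220:400],(400,400)),cv2.resize(b[120:320,230:430],(400,400))])[:,:,::-1])
E
```

```text
wrist_force: [-0.8, -0.2, 0.2]
gripper_force: 0.0
t 16.5 tcp [0.6155 0.1242 0.0185] F [-0.8 -0.2  0.2] w 0.0847 gf 0.0
shift [-0.03   0.002  0.015] turn [-0.001 -0.004 -0.002] q [0.12 0.39 1.58 0.   1.16 1.69]
t 17.17 tcp [0.6167 0.1244 0.0199] F [-1.6 -1.2  7. ] w 0.0618 gf 43.9
shift [-0.071  0.006  0.064] turn [-0.003 -0.033 -0.002] q [ 0.12  0.39  1.58 -0.    1.16  1.69]
t 19.17 tcp [ 0.6078 -0.1036  0.102 ] F [ 0.2  0.1 -1.2] w 0.0613 gf 44.1
shift [-0.028  0.013  2.567] turn [-0. -0.  0.] q [-0.25  0.27  1.57  0.    1.3   1.32]
```

View pics/p3.png

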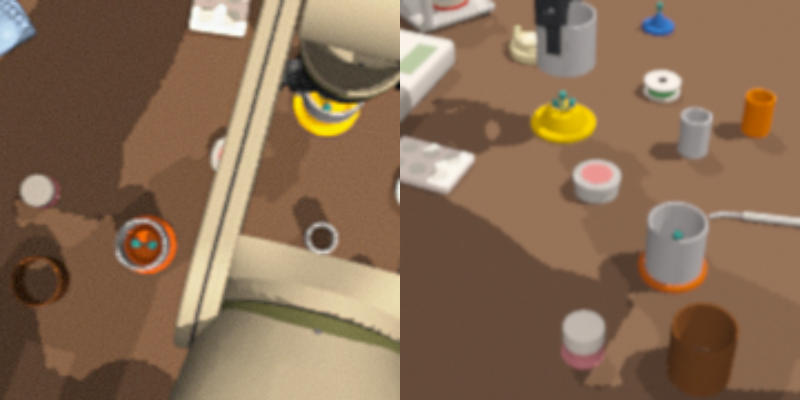

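Ring_52 stands on the orange disc (right crop (675,245)), and ring_62 hangs above the yellow base. I lower it and then go to ring_32.

```bash

python3 -m pendant '[[[-0.03,0.01,0.1,0,0,0,56],[-0.03,0.01,0.3,0,0,0,56],[-0.03,0.01,0.5,0,0,0,56],[-0.03,0.01,0.8,0,0,0,56],[-0.03,0.01,1.1,0,0,0,56],[-0.03,0.01,1.4,0,0,0,56],[-0.03,0.01,1.6,0,0,0,56],[-0.03,0.01,1.7,0,0,0,56]]]' |grep -i force
python3 -m pendant '[[[0,0,0.13,0,0,0,56],[0,0,0.26,0,0,0,56],[0,0,0.39,0,0,0,56],[0,0,0.52,0,0,0,56],[0,0,0.64,0,0,0,56],[0,0,0.74,0,0,0,56],[0,0,0.82,0,0,0,56],[0,0,0.85,0,0,0,56]]]' |grep force
python3 to.py 0.607 -0.104 0.025
python3 -m pendant '[[[0,0,0,0,0,0,56],[0,0,0,0,0,0,64],[0,0,0,0,0,0,70],[0,0,0,0,0,0,76],[0,0,0,0,0,0,82],[0,0,0,0,0,0,85],[0,0,0,0,0,0,85],[0,0,0,0,0,0,85]]]' | grep force
python3 -m pendant '[[[0,0,-0.3,0,0,0,85],[0,0,-0.9,0,0,0,85],[0,0,-1.6,0,0,0,85],[0,0,-2.4,0,0,0,75],[-0.4,0,-2.9,0,0,0,60],[-1.3,0,-2.9,0,0,0,60],[-2.3,0,-2.9,0,0,0,60],[-3.3,0,-2.9,0,0,0,60]]]' >/dev/null
python3 -m pendant '[[[-0.8,-0.1,0,0,0,0,60],[-1.3,-0.2,0,0,0,0,60],[-1.5,-0.2,0,0,0,0,60],[-1.55,-0.2,0,0,0,0,60],[-1.55,-0.2,0,0,0,0,60],[-1.55,-0.2,0,0,0,0,60],[-1.55,-0.2,0,0,0,0,60],[-1.55,-0.2,0,0,0,0,60]]]' >/dev/null
python3 to.py 0.4619 -0.098 0.013
```

```text
wrist_force: [-0.8, 0.4, -1.4]
gripper_force: 44.1
wrist_force: [-3.8, 1.1, 7.9]
gripper_force: 44.9
t 20.6 tcp [ 0.6073 -0.1041  0.0259] F [-3.8  1.1  7.9] w 0.0615 gf 44.9
shift [-0.009 -0.003  0.031] turn [ 0.    -0.007 -0.002] q [-0.25  0.36  1.62  0.    1.17  1.32]
wrist_force: [0.2, 0.4, 0.6]
gripper_force: 0.0
t 22.6 tcp [ 0.4621 -0.0981  0.1126] F [-0.5 -0.   0.2] w 0.0597 gf 0.0
shift [-0.006 -0.005  3.319] turn [-0.    -0.001 -0.001] q [-0.32 -0.13  1.97  0.    1.3   1.25]
```

```bash

python3 -m pendant '[[[0,0,0.5,0,0,0,60],[0,0,1.2,0,0,0,60],[0,0,1.9,0,0,0,60],[0,0,2.5,0,0,0,60],[0,0,2.9,0,0,0,60],[0,0,3.2,0,0,0,60],[0,0,3.3,0,0,0,60],[0,0,3.3,0,0,0,60]]]' |grep -i force
python3 -m pendant '[[[0,0,0,0,0,0,48],[0,0,0,0,0,0,40],[0,0,0,0,0,0,34],[0,0,0,0,0,0,28],[0,0,0,0,0,0,26],[0,0,0,0,0,0,26],[0,0,0,0,0,0,26],[0,0,0,0,0,0,26]]]' 40 >/dev/null
python3 to.py 0.4619 -0.098 0.013
python3 -m pendant '[[[0,0,-0.3,0,0,0,26],[0,0,-0.9,0,0,0,26],[0,0,-1.6,0,0,0,26],[0,0,-2.3,0,0,0,26],[0,0,-2.8,0,0,0,26],[0.1,0.3,-2.8,0,0,0,26],[0.35,1.1,-2.8,0,0,0,26],[0.65,2.0,-2.8,0,0,0,26]]]' >/dev/null
python3 -m pendant '[[[0.3,1,0,0,0,0,26],[0.6,2,0,0,0,0,26],[0.9,3,0,0,0,0,26],[1.2,4.0,0,0,0,0,26],[1.5,5,0,0,0,0,26],[1.8,5.8,0,0,0,0,26],[1.95,6.2,0,0,0,0,26],[2.02,6.37,0,0,0,0,26]]]' >/dev/null
python3 -m pendant '[[[0,0,0,0,0,0,26],[0,0,0,0,0,0,26],[0,0,0,0,0,0,26],[0,0,0,0,0,0,26],[0,0,0,0,0,0,26],[0,0,0,0,0,0,26],[0,0,0,0,0,0,26],[0,0,0,0,0,0,26]]]' >/dev/null
python3 to.py 0.542 -0.3493 0.02
python3 - <<'E'
from h import *
a=viewer.snapshot('top'); b=viewer.snapshot('side')
cv2.imwrite('pics/p4.png',np.hstack([cv2.resize(a[120:280,340:500],(400,400)),cv2.resize(b[60:220,280:440],(400,400))])[:,:,::-1])
E
```

```text
wrist_force: [0.1, -0.5, -0.2]
gripper_force: 0.0
t 23.93 tcp [ 0.4624 -0.0983  0.0147] F [-1.   0.2  6.1] w 0.0316 gf 39.4
shift [-0.017 -0.009  0.058] turn [ 0.006 -0.023 -0.002] q [-0.32  0.01  2.03  0.    1.09  1.25]
t 25.93 tcp [ 0.5415 -0.3489  0.0977] F [ 0.6 -0.2 -0.2] w 0.0316 gf 39.8
shift [0.015 0.012 2.589] turn [ 0.001 -0.002  0.001] q [-0.65  0.34  1.49  0.    1.31  0.92]
```

View pics/p4.png

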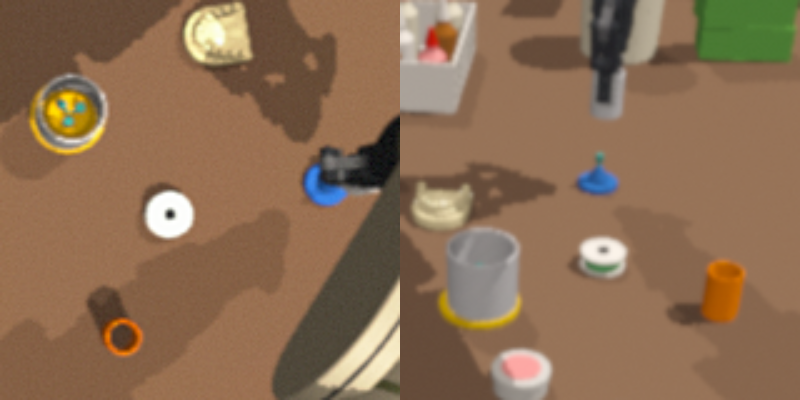

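Ring_62 is seated on the yellow disc and ring_32 hangs above the blue base. I lower it.

```bash

python3 -m pendant '[[[0.01,0.01,0.1,0,0,0,26],[0.01,0.01,0.3,0,0,0,26],[0.01,0.01,0.5,0,0,0,26],[0.01,0.01,0.8,0,0,0,26],[0.01,0.01,1.1,0,0,0,26],[0.01,0.01,1.4,0,0,0,26],[0.01,0.01,1.6,0,0,0,26],[0.01,0.01,1.7,0,0,0,26]]]' |grep -i force
python3 -m pendant '[[[0,0,0.13,0,0,0,26],[0,0,0.26,0,0,0,26],[0,0,0.39,0,0,0,26],[0,0,0.52,0,0,0,26],[0,0,0.64,0,0,0,26],[0,0,0.74,0,0,0,26],[0,0,0.82,0,0,0,26],[0,0,0.85,0,0,0,26]]]' |grep force
python3 to.py 0.542 -0.3493 0.02
python3 -m pendant '[[[0,0,0,0,0,0,26],[0,0,0,0,0,0,34],[0,0,0,0,0,0,40],[0,0,0,0,0,0,46],[0,0,0,0,0,0,54],[0,0,0,0,0,0,60],[0,0,0,0,0,0,65],[0,0,0,0,0,0,65]]]' | grep force
python3 -m pendant '[[[0,0,-0.3,0,0,0,65],[0,0,-0.9,0,0,0,65],[0,0,-1.6,0,0,0,65],[0,0,-2.4,0,0,0,65],[-0.2,0.2,-3.2,0,0,0,65],[-0.9,0.7,-4,0,0,0,65],[-1.8,1.3,-4,0,0,0,65],[-2.7,2.0,-4,0,0,0,65]]]' >/dev/null
python3 -m pendant '[[[-0.7,0.7,0,0,0,0,65],[-1.4,1.4,0,0,0,0,65],[-2,2,0,0,0,0,65],[-2.5,2.5,0,0,0,0,65],[-2.5,3,0,0,0,0,65],[-2.5,3.3,0,0,0,0,65],[-2.5,3.3,0,0,0,0,65],[-2.5,3.3,0,0,0,0,65]]]' |grep pos
python3 - <<'E'
from h import *
im={n:viewer.snapshot(n) for n in('top','side')}
C={32:('blue',.542,-.349,.044),42:('green',.549,.3255,.048),52:('orange',.455,.0875,.052),62:('yellow',.607,-.104,.056)}
T=[];S=[]
for k,(col,x,y,h) in C.items():
    for n in('top','side'):
        uv=proj(n,[x,y,.006+h/2]); c=blob(im[n],'grey',uv,20 if n=='top' else 32); r,d=ring(n,c,h+.006,k/1e3) if c is not None else (np.zeros(2),0); print(k,n,r.round(4),round(d,4))
        u,v=map(int,uv); w=30 if n=='side' else 22; (T if n=='top' else S).append(cv2.resize(im[n][v-w:v+w,u-w:u+w],(200,200),interpolation=cv2.INTER_CUBIC))
for nm,uv,z in(('tin',(325,190),.02),('cast',(220,131),.02)): pass
cv2.imwrite('pics/fin.png',np.vstack([np.hstack(T),np.hstack(S)])[:,:,::-1])
cv2.imwrite('pics/fintop.png',im['top'][:,:,::-1])
E
```

```text
wrist_force: [-0.7, -0.1, -0.1]
gripper_force: 39.8
wrist_force: [-2.8, 2.6, 5.3]
gripper_force: 40.3
t 27.37 tcp [ 0.5417 -0.3494  0.0208] F [-2.8  2.6  5.3] w 0.0317 gf 40.3
shift [ 0.011 -0.003  0.027] turn [-0.002  0.003 -0.002] q [-0.65  0.43  1.53 -0.    1.18  0.92]
wrist_force: [0.7, -0.1, -0.3]
gripper_force: 0.0
tool_pos: [0.3861, -0.5083, 0.1412]
32 top [ 0.5443 -0.3512] 0.0418
32 side [ 0.5441 -0.3553] 0.0415
42 top [0.5491 0.3271] 0.0439
42 side [0.5487 0.3244] 0.0431
52 top [0.4541 0.0892] 0.0497
52 side [0.4429 0.0856] 0.0756
62 top [ 0.6058 -0.1052] 0.0597
62 side [ 0.6052 -0.105 ] 0.0621
```

View pics/fin.png

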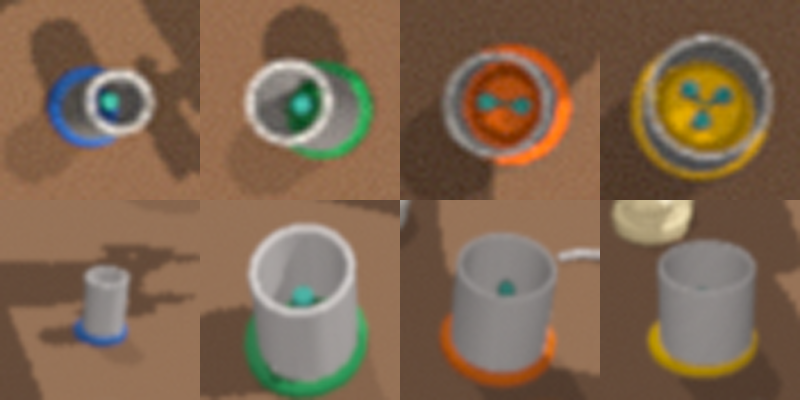

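View pics/fintop.png

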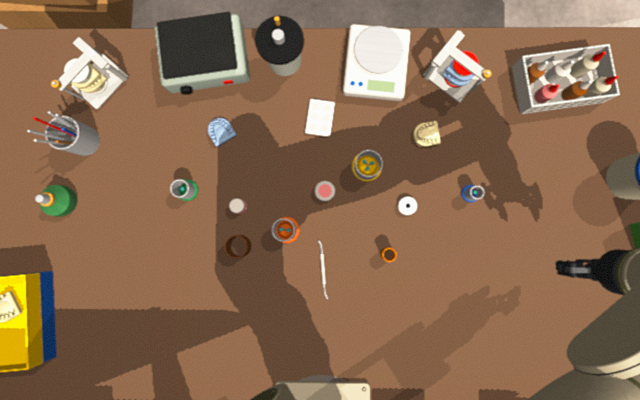

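All four rings stand square and down on their own discs. The tin (325,190) and blue cast (220,131) are at their starting pixels, and the arm is clear.

```bash
python3 -c "
from cell import order; print(order.hand_in())"
```

```text
the job is handed in; nothing more can be done
None
```

All four steel rings stand on the rubber bases of their own size, released and upright in the last pictures; the wax tin and blue cast look unmoved, and the job is handed in at about 29 s of the 112 s, with no verdict shown.

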